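# Load a test coupon under a spring clip

## Task

Load the loose test coupon into the empty clip holder without gripping it: with one fingertip press the long thumb plate of the spring clip down and keep it down while the other fingertip pushes the coupon along its guides, under the raised jaw, fully home against the end stop. Only then let the clip go so that its jaw closes on the coupon, and move clear. Never lift the coupon, do not press the clip of the other, already loaded holder, and leave the other things on the bench where they are.

Things in the scene. Friction and masses are not known exactly. Their poses are not given: they have to be found in the camera images.
- holder: The empty clip holder, bolted to the bench: dark steel base plate 180 x 130 x 16 mm, all fittings under 45 mm above the bench. Origin: centre of the plate's underside, on the bench; x along the 180 mm side, towards the end stop (the way the coupon is pushed), y to the left of that, z up. The coupon's lane runs along x at y = +35 mm, the clip's thumb plate along x around y = -35 mm.
- stop (a point): On the base plate's top at the foot of the end stop's face, mid-lane: x = +72, y = +35, z = 16 mm in the holder's frame. The stop is 9 mm high. Two guide strips, 43 mm apart inside and 8 mm high, flank the lane from x = -6 to +72 mm.
- home (a point): Where the coupon's origin lies when it is fully home: x = +37, y = +35, z = 16 mm in the holder's frame (fixed to the holder).
- thumb (a point): Fixed on the holder: mid-point of the thumb plate's top when fully pressed, x = -33, y = -37, z = 19 mm in the holder's frame. The steel plate spans x = -86 to +20, y = -60 to -15 mm: a fingertip can press anywhere on it and slide along it, with the other tip, abreast of it about 70 mm away in y, behind the coupon. At rest it slopes up away from the hinge, 17 mm above the base plate at y = -35.
- clip (a joint): Angle of the empty holder's spring clip, rad: 0 closed, 0.36 thumb plate fully down (level). Hinge line along x at y = +3, z = 30 mm of the holder. Its 12 mm jaw hangs over the lane at x = 54 to 66 mm, closed 3 to 5 mm above the base plate, blocking the coupon; from 0.24 up the coupon passes; on a coupon it rests at 0.19. A spring closes it: full press takes about 6 N at y = -35 mm.
- coupon: The loose test coupon: aluminium plate 70 x 40 x 10 mm, about 76 g, small copper gauge patch on top. Origin: centre of its underside; x along its 70 mm length towards the end stop, z up. It lies flat in the empty holder's lane, front end between the guides short of the jaw; its rear face stands free at x = -24 to -48 mm in the holder's frame.
- full_holder: A second holder of the same make and frame, bolted down, already loaded: its coupon is home under its closed jaw. Leave alone.
- full_clip (a joint): Angle of the loaded holder's clip, rad: 0 resting on its coupon, grows when its thumb plate is pressed. Leave alone.
- weight: Brass weight, upright cylinder 32 mm in diameter, 35 mm high, between the two holders. Origin: centre of underside. Bystander.
- strip: Bare aluminium strip 80 x 22 x 5 mm lying between the two holders. Origin: centre of underside. Bystander.
- driver: Screwdriver 170 mm long lying to the right of the holders. Bystander.
- wrench: Wrench 150 mm long lying to the left of the holders. Bystander.
- tape: Roll of tape, ring 84 mm in diameter, 22 mm high, beyond the holders. Bystander.
- jar: Clear closed jar 56 mm in diameter, 70 mm high, beyond the holders. Bystander.
Not all that is in view belongs to the job. What is shaped like the holder but pink or red is not meant.

How it is judged (in metres and radians):
On the way, in this order (a step that is already met when the one before it is completed fails the run):
1. a fingertip holds the empty holder's clip down, the coupon not yet more than 4 mm under the jaw (value of joint clip above 0.2 rad and contact force between the fingers and clip above 0.5 N and x of coupon in the frame of holder below 0.023 m), for 0.1 s.
2. the coupon has been pushed home against the stop with the clip still held down (value of joint clip above 0.2 rad and contact force between the fingers and clip above 0.5 N and x of coupon in the frame of holder between 0.034 and 0.04 m and y of coupon in the frame of holder between 0.031 and 0.039 m and z of coupon in the frame of holder between 0.013 and 0.019 m), for 0.1 s.
At the end, for the whole second after the job is handed in: The coupon lies flat in the lane within 3 mm of fully home against the end stop and square to the lane, at rest, with the released clip's jaw pressing on it (clip 0.14 to 0.24 rad, over 0.5 N); the loaded holder's clip is closed (x of coupon in the frame of holder between 0.034 and 0.04 m and y of coupon in the frame of holder between 0.031 and 0.039 m and z of coupon in the frame of holder between 0.013 and 0.019 m and angle between the x axis of coupon and the x axis of holder, either way round below 0.08 rad and value of joint clip between 0.14 and 0.24 rad and contact force between clip and coupon above 0.5 N and linear speed of coupon below 0.01 m/s and value of joint full_clip below 0.05 rad); the robot touches nothing.
It fails at once if the coupon is lifted more than 8 mm off the base plate or tipped (height (world z) of coupon above 0.024 m or angle between coupon's own z axis and vertical above 0.25 rad).
It fails at once if the loaded holder's clip is pressed (value of joint full_clip above 0.08 rad).
It fails at once if a bystander is moved more than 20 mm (distance of any of weight, strip, driver, wrench, tape, jar from where it was at the start of the episode above 0.02 m).
It also fails if it takes over 38 s, if anything falls off the work surface, if the arm or the gripper's body presses on something with over 40 N, if the wrist force passes 120 N, or if a joint passes its speed limit or range.

## Robot

A 6-joint arm with a two-finger parallel gripper is mounted at the origin on the work surface. World frame = base frame: x ahead of the robot, y to its left, z up, the work surface at z = 0. Lengths are in m, angles in degrees, forces in N, time in s.
With the tool pointing down it reaches from about 0.3 to 0.75 m from the base axis. Payload 8.5 kg.
Tool frame: the origin (TCP) lies on the mounting face of the last link; the fingertips stand 173 mm ahead of it and the grasp point (between the pads) lies 155 mm ahead of it (env.tips_ahead is the distance from the TCP to the fingertips, in m); x points along the fingers, z is the direction in which the jaws open and shut, and the axes are right-handed (so a half turn about x gives the same grasp; the last joint's range is limited). The gripper opens to 85 mm and grips with 20 to 120 N. Pads are 22 mm wide; open, the fingers measure 114 mm over their backs; the gripper's body (76 mm by 85 mm) begins 54 mm behind the grasp point. The pads swing forward as they close: fully open they stand 13 mm farther back than shut.
Start: joints at [64.211, 21.807, 74.336, -0, 83.858, -12.336], TCP at [0.128, 0.535, 0.405] pointing down, gripper open.
Joint ranges: [-178.18, 178.18], [-50.72, 133.34], [12.68, 142.11], [-81.47, 261.47], [9.98, 163.14], [-165.26, 165.26]. Speed limits (degrees/s): [136.94, 136.94, 180, 180, 180, 180].

## Interface

Orientations are given as a 3x3 rotation matrix whose columns are the frame's x, y, z axes.
In Python, from rig import env, optics gives the robot as it stands.
- The arm moves only by the shell command python3 -m inch 'ROWS' [FORCE]. ROWS is JSON, a list of rows, each a list of 3 entries, a list of its own where there are three numbers: the closure, from -1 (fully open) to 1 (shut), then the shift along the tool's x, y, z in units of 30 mm (1.0 is 30 mm), then the turn about the tool's x in units of 5 degrees (1.0 is 5 degrees). In form: [[hand, [x, y, z], yaw], ...]. A call has exactly 8 rows; each row shifts and turns the commanded pose from where the row before left it, along the tool's axes as they then stand; what a row does not reach is not made up. A row lasts 1/12 s, in which the tool goes at most 41.7 mm and 7.16 degrees, less where a joint would pass 70% of its speed; a pose out of reach is approached as far as the arm can. A call is refused whole if a number of a shift passes 1 or a number of a turn 1, either way. A call with a gripper value outside its range is refused whole. The fingers move at their own pace and stop on an object; FORCE is the grip in N (left out, the last holds). Time passes only in rows, so rows that do not move let the fingers close, or fill a call up. It gives the time, the measured TCP pose, the force and the opening at its end, in the units of the state.
- env.observe(): the state, without advancing time (a new reading comes with each control period).
- optics.get_image(name): name is "side" or "top" or "wrist"; returns the picture (384x512x3 uint8, red, green, blue); there is no depth.
- optics.camera_params(name): a dict with "fx", "fy", "cx", "cy" (pixels), "xyz" and "rotation" of the camera in the world. Camera axes: x right, y down, z forward; pixel columns grow to the right and rows downward; lengths in m; the calibration is good to about 2 mm. A picture is of the moment at which its call begins: read the wrist's pose just before it. camera_params takes no time and is no camera call; for the wrist camera it gives the pose at the moment of the call.
- env.close_job(): hands the job in, once; it reports no verdict.
The state is a dict: "time_s": time; "q": joint angles; "qvel": joint speeds; "joint_efforts": joint torques, N m; "position": TCP position; "tool_rot": TCP orientation; "ft_force": force on the tool from outside, world axes, zero at the start; "wrist_torque": the same for the moment, N m; "grip_width": finger opening in m.
Only numpy, scipy, OpenCV 4.12 (cv2) and the standard library are available. Lean on these libraries where they do the work, as an engineer would, in place of code of your own. Each camera call takes 0.05 s, during which the arm holds its last target.

## Working session

There is one attempt and no reset: what is moved stays moved. The work goes in short steps, Python scripts to look and compute and a shell command to move; the robot and the scene stay as the last step left them, time stands still between calls to the robot, and variables do not carry over. Pictures are saved under pics/ and viewed, and the job is handed in when it is done.

```bash
ls; mkdir -p pics; python3 - <<'E'
from rig import env, optics
import cv2
s=env.observe(); print({k:(v if not hasattr(v,'round') else v) for k,v in s.items()})
print(env.tips_ahead)
for n in ["top","side","wrist"]:
    p=optics.camera_params(n); print(n,p)
    cv2.imwrite(f"pics/{n}0.png",cv2.resize(optics.get_image(n)[:,:,::-1],(800,600),interpolation=cv2.INTER_CUBIC))
E
```

```text
pics
{'time_s': 0.0, 'q': array([ 6.42124839e+01,  2.18406024e+01,  7.43840517e+01, -1.26192348e-03,
        8.38583336e+01, -1.23344733e+01]), 'qvel': array([ 0.03382992, -0.0040537 ,  0.00374801, -0.00635504, -0.09538295,
        0.00257331]), 'joint_efforts': array([ 3.88550652e-04, -4.48469639e+01, -2.31278104e+01, -1.54500617e-04,
        4.85388460e-03,  4.04748482e-05]), 'position': array([0.12792863, 0.53486933, 0.40411936]), 'tool_rot': array([[-6.10391095e-04, -9.72561380e-01,  2.32645632e-01],
       [-1.31369393e-03,  2.32646254e-01,  9.72560535e-01],
       [-9.99998951e-01,  2.88017135e-04, -1.41965318e-03]]), 'ft_force': array([-0.15648813, -0.13324366,  0.55438164]), 'wrist_torque': array([-0.0345364 , -0.01836964,  0.01775635]), 'grip_width': 0.08566045810567076}
0.1734
top {'fx': 481.31890548081867, 'fy': 481.31890548081867, 'cx': 262.80989107658246, 'cy': 191.90710162990842, 'xyz': array([ 0.34893522, -0.00986712,  1.26897295]), 'rotation': array([[-0.01536095, -0.98915305,  0.14608314],
       [-0.99985841,  0.01419183, -0.00904198],
       [ 0.00687071, -0.14620135, -0.98923099]])}
side {'fx': 398.77287956306174, 'fy': 398.77287956306174, 'cx': 258.7488017570672, 'cy': 191.89223677334488, 'xyz': array([ 0.0489395 , -0.59202773,  0.94727965]), 'rotation': array([[ 0.75379847, -0.50276436,  0.42310266],
       [-0.65695796, -0.5629642 ,  0.50147538],
       [-0.01393229, -0.65597203, -0.7546566 ]])}
wrist {'fx': 305.58664215386534, 'fy': 305.58664215386534, 'cx': 254.31179921155496, 'cy': 190.80723340342936, 'xyz': array([0.04927178, 0.55337113, 0.37463123]), 'rotation': array([[ 2.32988085e-01,  9.22981264e-01,  3.06303999e-01],
       [ 9.72479544e-01, -2.21033156e-01, -7.36741437e-02],
       [-2.96514744e-04,  3.15039571e-01, -9.49078490e-01]])}
```

View pics/top0.png

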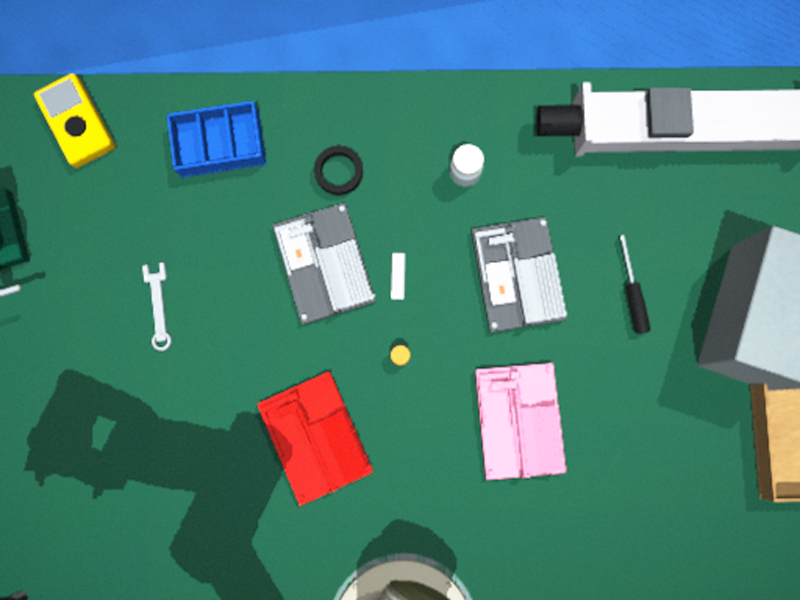

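View pics/side0.png

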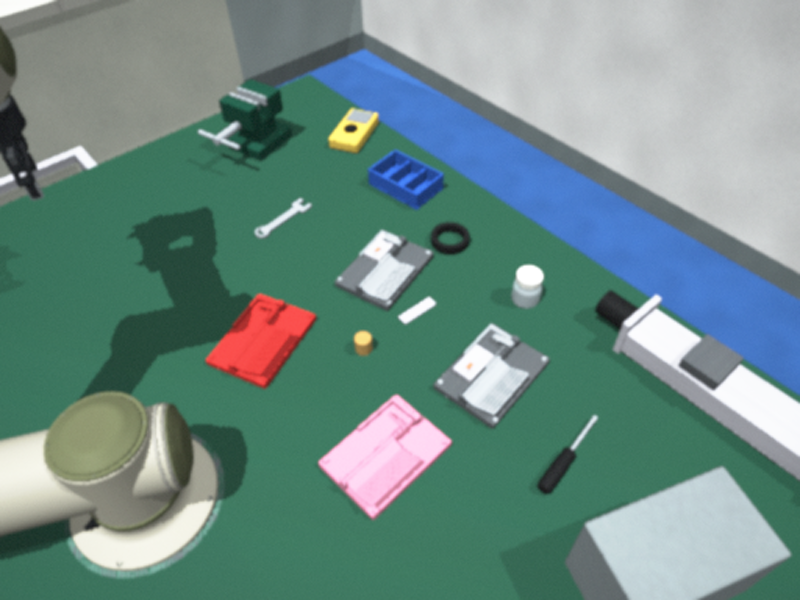

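View pics/wrist0.png

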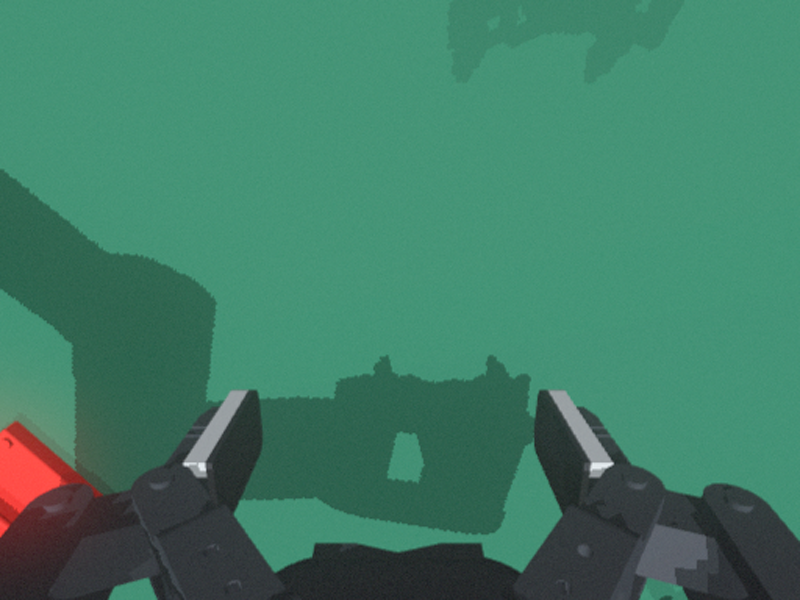

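Candidates in the top picture (800x600): grey holder left (322,263), grey holder right (519,273), red (315,437) and pink (520,420) look-alikes. The right one's coupon (502,289) lies well short of its jaw, so that looks like the empty holder. I'll check it in a close crop.

```bash
python3 - <<'E'
from rig import env, optics
import cv2, numpy as np
im=optics.get_image("top")[:,:,::-1]
cv2.imwrite("pics/raw_top.png",im)
a=im[125:220,165:245];b=im[125:220,290:370]
cv2.imwrite("pics/crop1.png",cv2.resize(np.hstack([a,b]),None,fx=5,fy=5,interpolation=cv2.INTER_CUBIC)[:600,:800])
E
```

```text
(no output)
```

View pics/crop1.png

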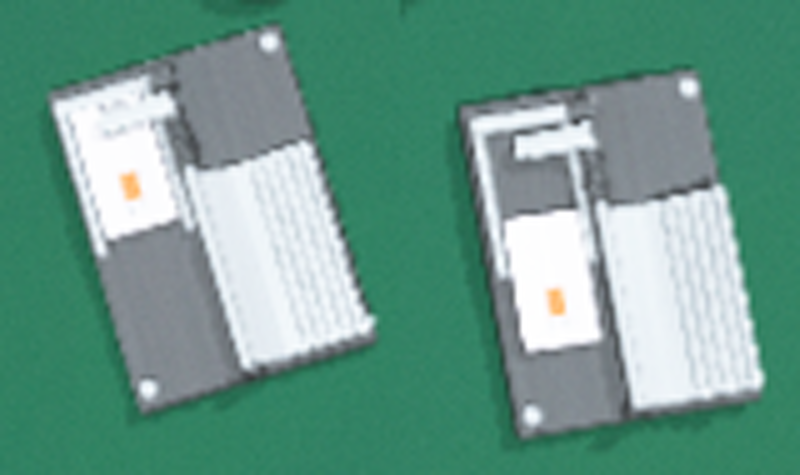

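The right holder is the empty one. Its bare lane lies ahead of the coupon at (556,280), under the jaw at (555,140). The left one's coupon sits against the stop. Now a pose estimate.

```bash
cat > h.py <<'E'
import numpy as np, cv2
def ray(P,uv):
    d=np.array([(uv[0]-P['cx'])/P['fx'],(uv[1]-P['cy'])/P['fy'],1.0]); return P['rotation']@d
def onz(P,uv,z):
    d=ray(P,uv); o=P['xyz']; return o+d*(z-o[2])/d[2]
def proj(P,X):
    c=P['rotation'].T@(np.asarray(X,float)-P['xyz']); return np.array([P['fx']*c[0]/c[2]+P['cx'],P['fy']*c[1]/c[2]+P['cy']])
def fit(obj,img):
    # obj Nx2, img Nx2 world -> rigid 2d
    obj=np.array(obj);img=np.array(img);a=obj.mean(0);b=img.mean(0)
    H=(obj-a).T@(img-b);th=np.arctan2(H[0,1]-H[1,0],H[0,0]+H[1,1])
    R=np.array([[np.cos(th),-np.sin(th)],[np.sin(th),np.cos(th)]]);t=b-R@a
    return th,t,(obj@R.T+t-img)
E
python3 - <<'E'
from rig import env, optics
from h import *
P=optics.camera_params("top")
pts={(90,65):(462,107),(90,-65):(697,73),(-90,65):(520,435)}
o=[];w=[]
for k,(u,v) in pts.items():
    uv=(290+(u-400)/5-.4,125+v/5-.4); o.append(np.array(k)/1000); w.append(onz(P,uv,.016)[:2])
th,t,r=fit(o,w);print(np.degrees(th),t,r*1000)
R=np.array([[np.cos(th),-np.sin(th)],[np.sin(th),np.cos(th)]])
for q in [(502,214),(578,210),(600,342),(523,352)]:
    uv=(290+(q[0]-400)/5-.4,125+q[1]/5-.4); print(R.T@(onz(P,uv,.026)[:2]-t)*1000)
E
```

```text
8.164160225340186 [ 0.57660565 -0.20426382] [[ 0.07699355  0.73884735]
 [ 1.59191958 -1.49430911]
 [-1.66891313  0.75546176]]
[27.31805204 54.50535769]
[23.19001312 14.57122089]
[-47.77823465  15.56811749]
[-46.68587694  56.24296134]
```

```bash
python3 -m inch '[[-0.3,[0,-0.4,-0.45],0],[-0.3,[0,-0.76,-0.89],0],[-0.3,[0,-0.76,-0.89],0],[-0.3,[0,-0.76,-0.89],0],[-0.3,[0,-0.76,-0.89],0],[-0.3,[0,-0.76,-0.89],0],[-0.3,[0,-0.76,-0.89],0],[-0.3,[0,-0.76,-0.89],0]]' 40
```

```text
time_s: 0.87
position: [0.2484, 0.2985, 0.4047]
tool_rot: [[0.0, -0.973, 0.232], [0.0, 0.232, 0.973], [-1.0, -0.0, 0.0]]
ft_force: [2.2, 0.2, 0.1]
grip_width: 0.0553
```

```bash
python3 -m inch '[[-0.3,[0,-0.78,-0.91],0],[-0.3,[0,-0.78,-0.91],0],[-0.3,[0.2,-0.78,-0.91],0],[-0.3,[0.2,-0.78,-0.91],0],[-0.3,[0.2,-0.78,-0.91],0],[-0.3,[0.2,-0.78,-0.91],0],[-0.3,[0.2,-0.78,-0.91],0],[-0.3,[0.2,-0.78,-0.91],0]]' && python3 -m inch '[[-0.3,[0.2,-0.78,-0.91],0],[-0.3,[0.2,-0.78,-0.91],0],[-0.3,[0.3,-0.78,-0.91],0],[-0.3,[0.3,-0.78,-0.91],0],[-0.3,[0.3,-0.78,-0.91],0],[-0.3,[0.3,-0.78,-0.91],0],[-0.3,[0.2,-0.78,-0.91],0],[-0.3,[0.2,-0.78,-0.91],0]]' && python3 -m inch '[[-0.3,[0,0,0],-0.54],[-0.3,[0,0,0],-0.54],[-0.3,[0,0,0],-0.54],[-0.3,[0,0,0],-0.54],[-0.3,[0,0,0],-0.54],[-0.3,[0,0,0],-0.54],[-0.3,[0,0,0],-0.54],[-0.3,[0,0,0],-0.56]]'
python3 - <<'E'
from rig import env, optics
import cv2, pickle
s=env.observe();P=optics.camera_params("wrist")
im=optics.get_image("wrist")[:,:,::-1]
cv2.imwrite("pics/w1raw.png",im);cv2.imwrite("pics/w1.png",cv2.resize(im,(800,600),interpolation=cv2.INTER_CUBIC))
pickle.dump((s,P),open("w1.pkl","wb"));print(s['q'])
E
```

```text
time_s: 1.53
position: [0.3798, 0.0423, 0.3685]
tool_rot: [[0.0, -0.972, 0.233], [-0.0, 0.233, 0.972], [-1.0, -0.0, 0.0]]
ft_force: [0.6, -0.1, -0.0]
grip_width: 0.0556
time_s: 2.2
position: [0.5112, -0.2136, 0.308]
tool_rot: [[-0.001, -0.972, 0.233], [0.0, 0.233, 0.972], [-1.0, 0.001, 0.0]]
ft_force: [-0.1, 0.8, 0.1]
grip_width: 0.0555
time_s: 2.87
position: [0.5107, -0.2118, 0.3086]
tool_rot: [[-0.0, -0.989, -0.146], [0.0, -0.146, 0.989], [-1.0, 0.0, 0.0]]
ft_force: [0.0, -0.3, 0.0]
grip_width: 0.0554
[-3.47994417e+01  2.71296589e+01  8.26131267e+01  7.97628451e-04
  7.02819456e+01 -1.33177515e+02]
```

View pics/w1.png

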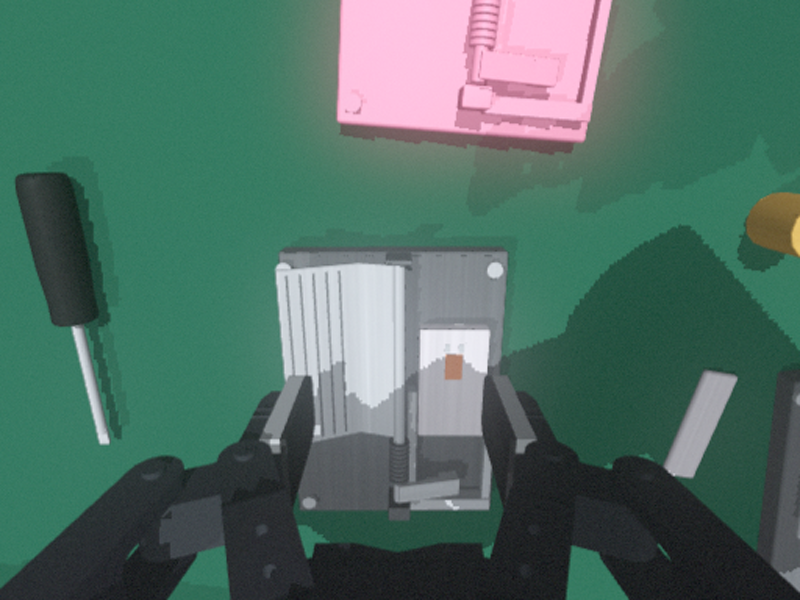

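The wrist view shows the empty holder centrally (plate rear corners ~(283,250),(508,250), coupon (455,380)), aligned with the fingers. The coupon's rear face is at row ~328. I'll measure finer.

```bash
python3 - <<'E'
import cv2
im=cv2.imread("pics/w1raw.png")
cv2.imwrite("pics/w1c.png",cv2.resize(im[150:335,170:335],(660,740),interpolation=cv2.INTER_CUBIC)[:600])
cv2.imwrite("pics/w1d.png",cv2.resize(im[235:335,170:335],(660,400),interpolation=cv2.INTER_CUBIC))
E
```

```text
(no output)
```

View pics/w1c.png

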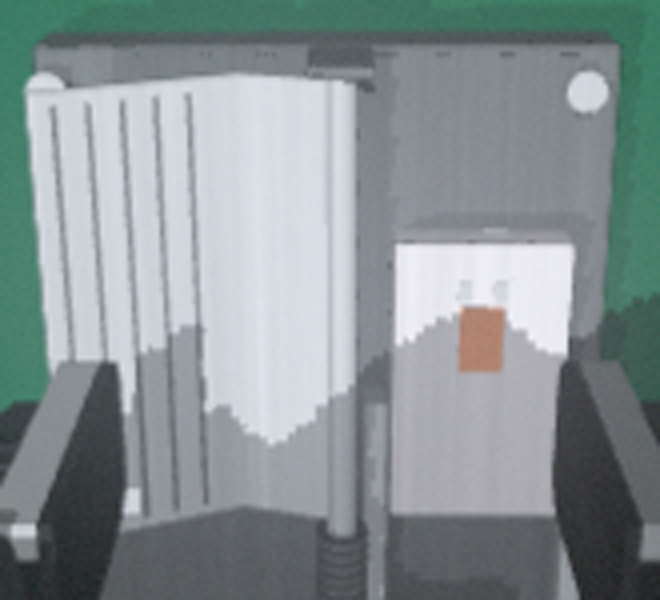

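View pics/w1d.png

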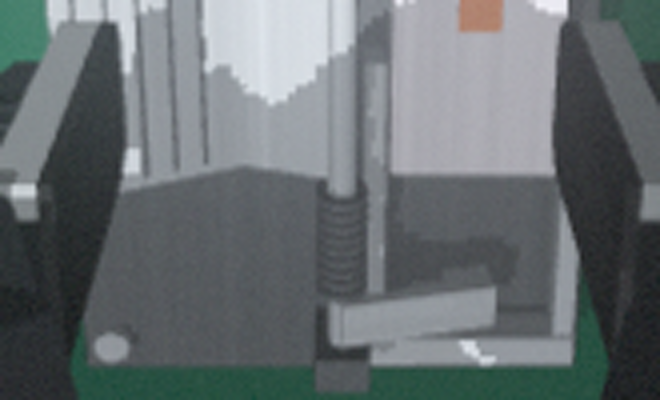

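```bash
python3 - <<'E'
import pickle
from h import *
s,P=pickle.load(open("w1.pkl","rb"))
c=lambda u,v:(170+u/4-.4,150+v/4-.4); d=lambda u,v:(170+u/4-.4,235+v/4-.4)
print(P['xyz'],s['position'])
o=np.array([(-90,-65),(-90,65),(90,-65)])/1000
w=[onz(P,c(38,46),.016)[:2],onz(P,c(620,46),.016)[:2],onz(P,d(86,365),.016)[:2]]
th,t,r=fit(o,w);print(np.degrees(th),t,(r*1000).round(1))
R=np.array([[np.cos(th),-np.sin(th)],[np.sin(th),np.cos(th)]])
H=lambda p:(R.T@(p[:2]-t)*1000).round(1)
for q in [c(396,242),c(574,242),c(391,516),c(556,516)]: print('coupon',H(onz(P,q,.026)))
print('bolts',H(onz(P,c(587,92),.018)),H(onz(P,d(111,348),.018)))
print('tcp',H(s['position']))
# fingertip lower ends: pads inner top-edge corners
print('pad tips',[ (onz(P,q,s['position'][2]-.1734)[:2]-t)@R*1000 for q in [c(118,362),c(565,362),c(68,362),c(612,362)]])
E
```

```text
[ 0.43069144 -0.2240564   0.27901053] [ 0.51070431 -0.21184884  0.30856146]
8.24817102815809 [ 0.57889884 -0.20411722] [[-0.3 -1. ]
 [-0.5  1.1]
 [ 0.8 -0.1]]
coupon [-47.3  14.8]
coupon [-47.4  54.5]
coupon [23.8 14.8]
coupon [23.8 54.6]
bolts [-79.8  56.8] [ 81.9 -57.4]
tcp [-68.6   2.1]
pad tips [array([-74.45853169, -27.04234016]), array([-74.52702686,  31.53305774]), array([-74.45087519, -33.58998969]), array([-74.53423363,  37.69611411])]
```

Holder at (0.579,-0.204), yaw 8.25°. The residuals are about 1 mm, and the coupon measures 71x40 mm with its rear face at x=-47.3, inside the stated range. The fingers at y≈-30/+35 already straddle correctly. Descending.

```bash
python3 -m inch '[[-0.3,[0.3,0,0],0],[-0.3,[0.45,0,0],0],[-0.3,[0.45,0,0],0],[-0.3,[0.45,0,0],0],[-0.3,[0.45,0,0],0],[-0.3,[0.45,0,0],0],[-0.3,[0.45,0,0],0],[-0.3,[0.3,0,0],0]]' && python3 -m inch '[[-0.3,[0.04,0,0],0],[-0.3,[0.04,0,0],0],[-0.3,[0.04,0,0],0],[-0.3,[0.04,0,0],0],[-0.3,[0,0,0],0],[-0.3,[0,0,0],0],[-0.3,[0,0,0],0],[-0.3,[0,0,0],0]]'
python3 - <<'E'
from rig import env, optics
import cv2, pickle
s=env.observe();P=optics.camera_params("wrist");print(s['position'],s['ft_force'])
im=optics.get_image("wrist")[:,:,::-1]
cv2.imwrite("pics/w2raw.png",im);cv2.imwrite("pics/w2.png",cv2.resize(im,(800,600),interpolation=cv2.INTER_CUBIC))
pickle.dump((s,P),open("w2.pkl","wb"))
E
```

```text
time_s: 3.58
position: [0.5104, -0.2117, 0.2079]
tool_rot: [[-0.002, -0.99, -0.142], [0.001, -0.142, 0.99], [-1.0, 0.002, 0.001]]
ft_force: [-0.3, -0.3, 0.3]
grip_width: 0.0556
time_s: 4.25
position: [0.5108, -0.2119, 0.2052]
tool_rot: [[0.0, -0.99, -0.143], [-0.0, -0.143, 0.99], [-1.0, -0.0, -0.0]]
ft_force: [-0.1, -0.0, -0.5]
grip_width: 0.0557
[ 0.51075156 -0.2118639   0.20516515] [-0.08656953 -0.00549929 -0.50893353]
```

View pics/w2.png

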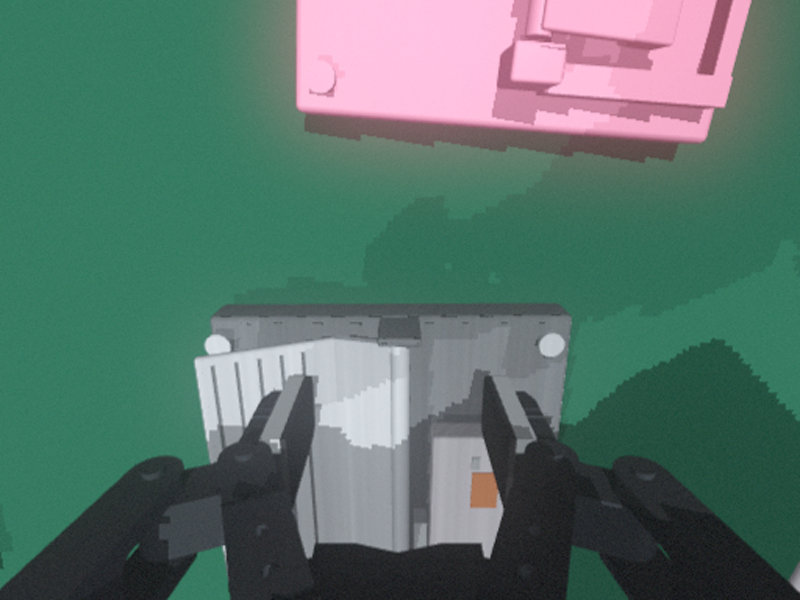

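```bash
python3 -m inch '[[-0.3,[0.04,0,0],0],[-0.3,[0.04,0,0],0],[-0.3,[0.04,0,0],0],[-0.3,[0.04,0,0],0],[-0.3,[0.02,0,0],0],[-0.3,[0,0,0],0],[-0.3,[0,0,0],0],[-0.3,[0,0,0],0]]' && python3 -m inch '[[-0.3,[0.03,0,0],0],[-0.3,[0.03,0,0],0],[-0.3,[0.03,0,0],0],[-0.3,[0.03,0,0],0],[-0.3,[0.02,0,0],0],[-0.3,[0,0,0],0],[-0.3,[0,0,0],0],[-0.3,[0,0,0],0]]'
python3 - <<'E'
from rig import env, optics
import cv2, pickle
s=env.observe();P=optics.camera_params("wrist");print(s['position'],s['ft_force'],s['wrist_torque'])
im=optics.get_image("wrist")[:,:,::-1]
cv2.imwrite("pics/w3raw.png",im);cv2.imwrite("pics/w3.png",cv2.resize(im,(800,600),interpolation=cv2.INTER_CUBIC))
im=optics.get_image("side")[:,:,::-1]
cv2.imwrite("pics/s3.png",cv2.resize(im[190:290,260:380],(720,600),interpolation=cv2.INTER_CUBIC))
E
```

```text
time_s: 4.97
position: [0.5107, -0.2119, 0.1996]
tool_rot: [[0.0, -0.99, -0.143], [-0.0, -0.143, 0.99], [-1.0, -0.0, -0.0]]
ft_force: [-0.8, 0.0, 2.3]
grip_width: 0.0555
time_s: 5.63
position: [0.5107, -0.2118, 0.1954]
tool_rot: [[0.0, -0.99, -0.143], [0.0, -0.143, 0.99], [-1.0, -0.0, 0.0]]
ft_force: [-0.2, 1.3, 3.4]
grip_width: 0.0551
[ 0.51071978 -0.21180429  0.19537339] [-0.1861183   1.26065309  3.36915689] [ 0.00913232  0.08687124 -0.04442319]
```

View pics/w3.png

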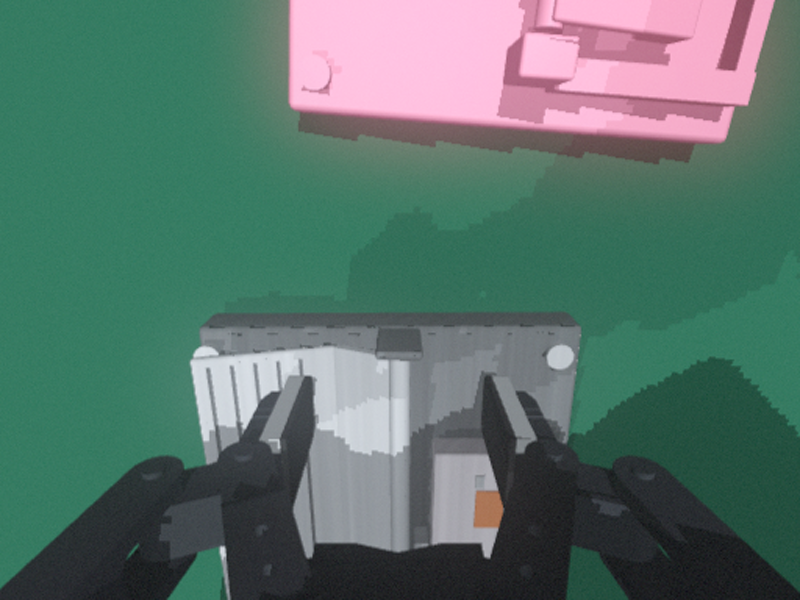

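View pics/s3.png

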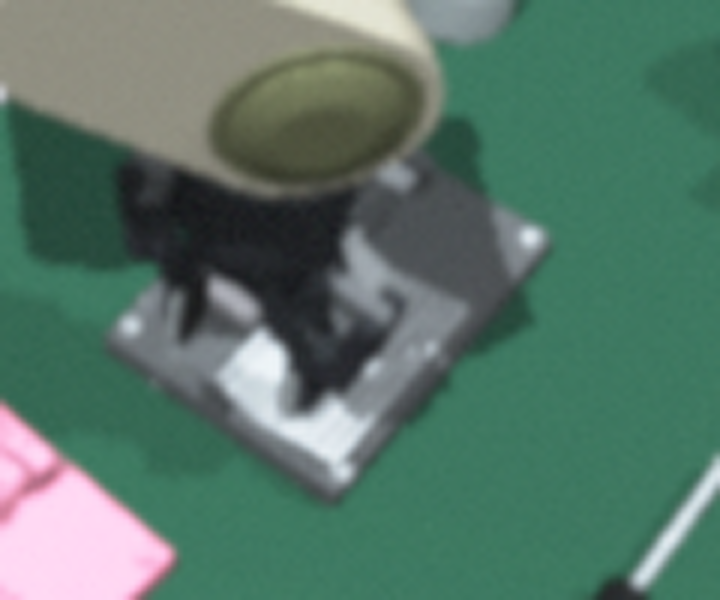

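The fingertip is on the thumb plate (force rising, 3.4 N) and the other tip is behind the coupon's rear face. Pressing on.

```bash
python3 -m inch '[[-0.3,[0.03,0,0],0],[-0.3,[0.03,0,0],0],[-0.3,[0.03,0,0],0],[-0.3,[0.03,0,0],0],[-0.3,[0,0,0],0],[-0.3,[0,0,0],0],[-0.3,[0,0,0],0],[-0.3,[0,0,0],0]]' && python3 -m inch '[[-0.3,[0.03,0,0],0],[-0.3,[0.02,0,0],0],[-0.3,[0.02,0,0],0],[-0.3,[0.02,0,0],0],[-0.3,[0,0,0],0],[-0.3,[0,0,0],0],[-0.3,[0,0,0],0],[-0.3,[0,0,0],0]]'
python3 - <<'E'
from rig import env, optics
import cv2, pickle
s=env.observe();P=optics.camera_params("wrist");print(s['position'],s['ft_force'],s['wrist_torque'])
im=optics.get_image("wrist")[:,:,::-1]
cv2.imwrite("pics/w4raw.png",im);cv2.imwrite("pics/w4.png",cv2.resize(im[190:384,100:400],(800,517),interpolation=cv2.INTER_CUBIC))
E
```

```text
time_s: 6.4
position: [0.5107, -0.2115, 0.1917]
tool_rot: [[-0.0, -0.99, -0.144], [0.001, -0.144, 0.99], [-1.0, 0.0, 0.001]]
ft_force: [-0.1, 4.6, 5.4]
grip_width: 0.0561
time_s: 7.07
position: [0.5107, -0.2112, 0.1892]
tool_rot: [[-0.0, -0.99, -0.144], [0.001, -0.144, 0.99], [-1.0, 0.0, 0.001]]
ft_force: [-2.1, 7.7, 9.1]
grip_width: 0.0556
[ 0.5106748  -0.21118142  0.18921883] [-2.10743498  7.73085726  9.12967256] [ 0.85586347  0.19549568 -0.04709743]
```

View pics/w4.png

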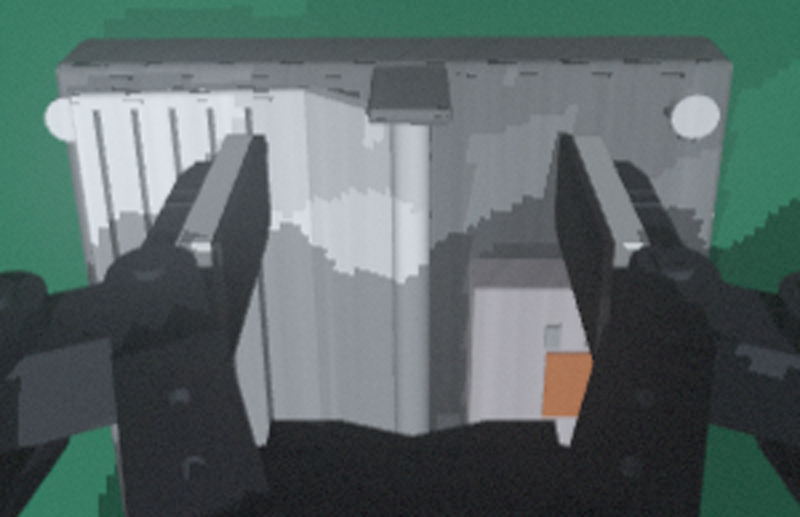

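The clip is now level (fully down, z force 9 N, TCP z 0.189) and the coupon hasn't moved. Sliding forward gently, first half.

```bash
python3 -m inch '[[-0.3,[0,-0.04,-0.01],0],[-0.3,[0,-0.06,-0.01],0],[-0.3,[0,-0.06,0],0],[-0.3,[0,-0.06,0],0],[-0.3,[0,-0.06,0],0],[-0.3,[0,-0.06,0],0],[-0.3,[0,-0.06,0],0],[-0.3,[0,-0.06,0],0]]' && python3 -m inch '[[-0.3,[0,-0.06,0],0],[-0.3,[0,-0.06,0],0],[-0.3,[0,-0.06,0],0],[-0.3,[0,-0.06,0],0],[-0.3,[0,-0.06,0],0],[-0.3,[0,-0.06,0],0],[-0.3,[0,-0.04,0],0],[-0.3,[0,0,0],0]]'
python3 - <<'E'
from rig import env, optics
import cv2, pickle
s=env.observe();P=optics.camera_params("wrist");print(s['position'],s['ft_force'],s['wrist_torque'])
im=optics.get_image("wrist")[:,:,::-1]
cv2.imwrite("pics/w5raw.png",im);cv2.imwrite("pics/w5.png",cv2.resize(im[190:384,100:400],(800,517),interpolation=cv2.INTER_CUBIC))
E
```

```text
time_s: 7.78
position: [0.5242, -0.2107, 0.189]
tool_rot: [[-0.001, -0.99, -0.143], [-0.0, -0.143, 0.99], [-1.0, 0.001, -0.0]]
ft_force: [-4.1, -0.7, 5.9]
grip_width: 0.0555
time_s: 8.45
position: [0.5362, -0.209, 0.1891]
tool_rot: [[-0.001, -0.99, -0.143], [-0.001, -0.143, 0.99], [-1.0, 0.001, -0.0]]
ft_force: [-3.3, -0.1, 6.0]
grip_width: 0.0557
[ 0.53617502 -0.20897363  0.18906899] [-3.2566895  -0.11321219  5.96407804] [-0.18678139  0.55245056 -0.09664666]
```

View pics/w5.png

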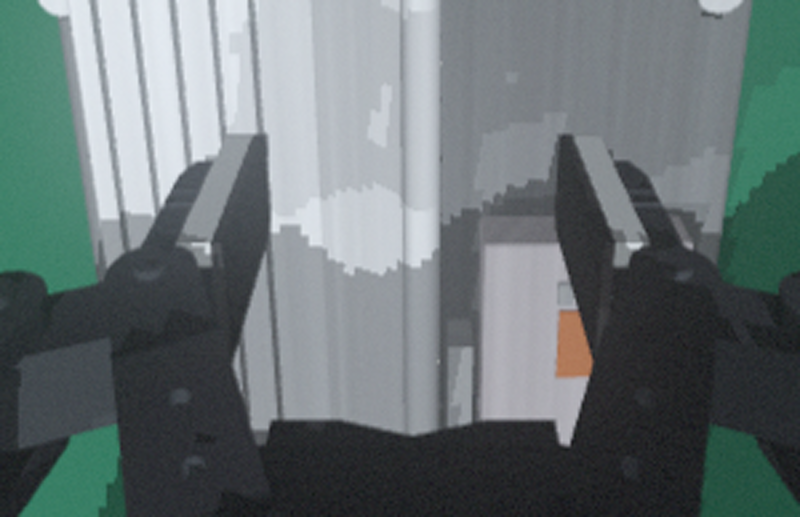

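The clip is held (6 N), and the gap to the coupon has closed: it has moved about 15 mm and stays square. About 33 mm to go.

```bash
python3 -m inch '[[-0.3,[0,-0.04,0],0],[-0.3,[0,-0.06,0],0],[-0.3,[0,-0.06,0],0],[-0.3,[0,-0.06,0],0],[-0.3,[0,-0.06,0],0],[-0.3,[0,-0.06,0],0],[-0.3,[0,-0.06,0],0],[-0.3,[0,-0.06,0],0]]' && python3 -m inch '[[-0.3,[0,-0.06,0],0],[-0.3,[0,-0.06,0],0],[-0.3,[0,-0.06,0],0],[-0.3,[0,-0.06,0],0],[-0.3,[0,-0.06,0],0],[-0.3,[0,-0.06,0],0],[-0.3,[0,-0.06,0],0],[-0.3,[0,0,0],0]]'
python3 - <<'E'
from rig import env, optics
from h import *
import cv2, pickle
s=env.observe();P=optics.camera_params("wrist");print(s['position'],s['ft_force'],s['wrist_torque'])
th=np.radians(8.25);R=np.array([[np.cos(th),-np.sin(th)],[np.sin(th),np.cos(th)]])
print(R.T@(s['position'][:2]-[.5789,-.2041])*1000)
im=optics.get_image("wrist")[:,:,::-1]
cv2.imwrite("pics/w6raw.png",im);cv2.imwrite("pics/w6.png",cv2.resize(im[190:384,100:400],(800,517),interpolation=cv2.INTER_CUBIC))
E
```

```text
time_s: 9.17
position: [0.5497, -0.2071, 0.1891]
tool_rot: [[-0.001, -0.99, -0.143], [-0.0, -0.143, 0.99], [-1.0, 0.001, -0.0]]
ft_force: [-4.4, -0.1, 6.3]
grip_width: 0.0558
time_s: 9.83
position: [0.5623, -0.2052, 0.1891]
tool_rot: [[-0.001, -0.99, -0.143], [-0.001, -0.143, 0.99], [-1.0, 0.001, -0.0]]
ft_force: [-3.3, -0.1, 5.7]
grip_width: 0.0556
[ 0.56234245 -0.20523879  0.18907057] [-3.28991448 -0.14447925  5.74163996] [-0.17363595  0.56572655 -0.0899394 ]
[-16.54960809   1.2488788 ]
```

View pics/w6.png

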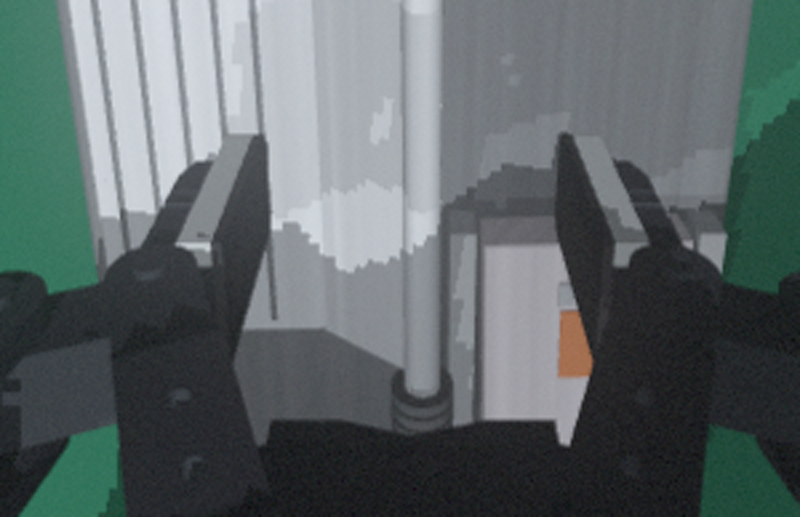

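The coupon has travelled with the finger (same pixel rows, 215/240), with no sign of a jam. About 7 mm left.

```bash
python3 -m inch '[[-0.3,[0,-0.03,0],0],[-0.3,[0,-0.03,0],0],[-0.3,[0,-0.03,0],0],[-0.3,[0,-0.03,0],0],[-0.3,[0,-0.03,0],0],[-0.3,[0,-0.03,0],0],[-0.3,[0,0,0],0],[-0.3,[0,0,0],0]]' && python3 -m inch '[[-0.3,[0,-0.02,0],0],[-0.3,[0,-0.02,0],0],[-0.3,[0,0,0],0],[-0.3,[0,0,0],0],[-0.3,[0,0,0],0],[-0.3,[0,0,0],0],[-0.3,[0,0,0],0],[-0.3,[0,0,0],0]]'
```

```text
time_s: 10.55
position: [0.5675, -0.2045, 0.1891]
tool_rot: [[-0.001, -0.99, -0.143], [-0.001, -0.143, 0.99], [-1.0, 0.001, -0.0]]
ft_force: [-3.4, -0.0, 6.1]
grip_width: 0.0554
time_s: 11.22
position: [0.5687, -0.2043, 0.1891]
tool_rot: [[-0.001, -0.99, -0.143], [-0.001, -0.143, 0.99], [-1.0, 0.001, -0.0]]
ft_force: [-5.2, -0.5, 6.0]
grip_width: 0.0554
```

```bash
python3 -m inch '[[-0.3,[0,-0.02,0],0],[-0.3,[0,-0.02,0],0],[-0.3,[0,0,0],0],[-0.3,[0,0,0],0],[-0.3,[0,0,0],0],[-0.3,[0,0,0],0],[-0.3,[0,0,0],0],[-0.3,[0,0,0],0]]'
```

```text
time_s: 11.88
position: [0.5696, -0.2042, 0.189]
tool_rot: [[-0.002, -0.99, -0.144], [-0.0, -0.144, 0.99], [-1.0, 0.002, -0.0]]
ft_force: [-7.5, -1.5, 7.1]
grip_width: 0.0559
```

```bash
python3 - <<'E'
from rig import env, optics
from h import *
s=env.observe();print(s['position'],s['ft_force'],s['wrist_torque'])
th=np.radians(8.25);R=np.array([[np.cos(th),-np.sin(th)],[np.sin(th),np.cos(th)]])
print(R.T@(s['position'][:2]-[.5789,-.2041])*1000)
im=optics.get_image("wrist")[:,:,::-1]
cv2.imwrite("pics/w7.png",cv2.resize(im[190:384,100:400],(800,517),interpolation=cv2.INTER_CUBIC))
im=optics.get_image("top")[:,:,::-1]
cv2.imwrite("pics/t7.png",cv2.resize(im[125:220,280:380],(631,600),interpolation=cv2.INTER_CUBIC))
E
```

```text
[ 0.56956208 -0.20419262  0.1890443 ] [-7.50493783 -1.52502521  7.12068761] [-0.31454458  1.0890232  -0.01018995]
[-9.25457224  1.24825995]
```

View pics/w7.png

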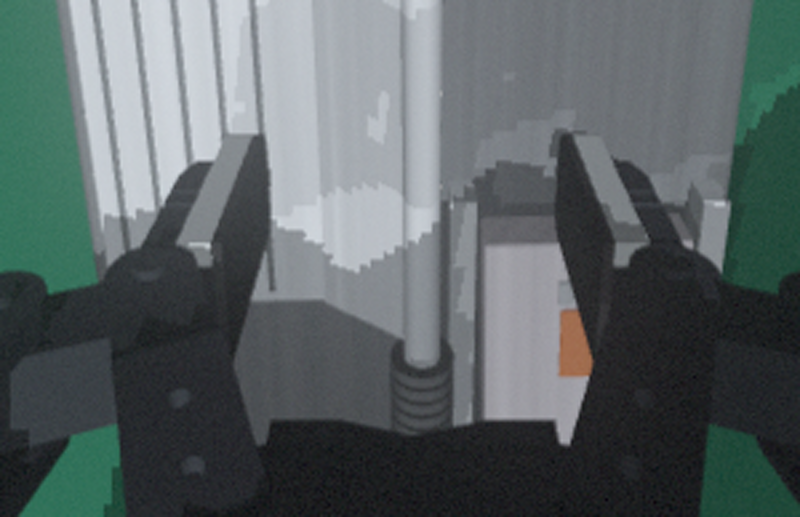

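View pics/t7.png

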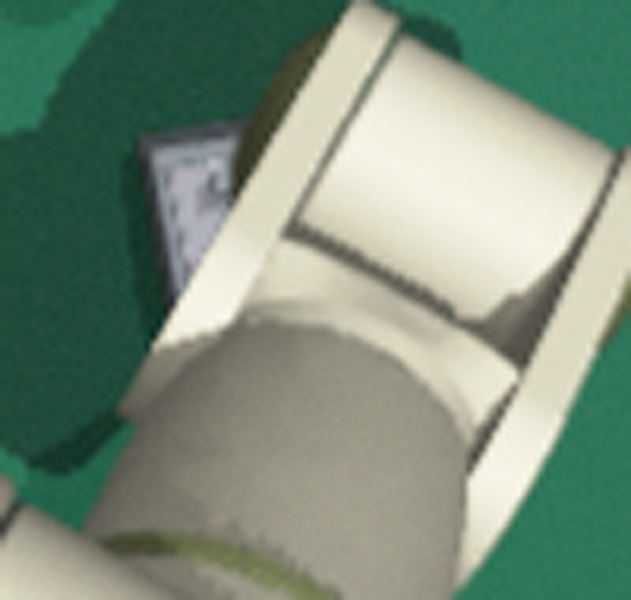

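```bash
python3 -m inch '[[-0.3,[0,-0.02,0],0],[-0.3,[0,-0.01,0],0],[-0.3,[0,0,0],0],[-0.3,[0,0,0],0],[-0.3,[0,0,0],0],[-0.3,[0,0,0],0],[-0.3,[0,0,0],0],[-0.3,[0,0,0],0]]'
```

```text
time_s: 12.65
position: [0.57, -0.2042, 0.1889]
tool_rot: [[-0.004, -0.99, -0.144], [-0.0, -0.144, 0.99], [-1.0, 0.004, 0.0]]
ft_force: [-10.3, -2.4, 9.0]
grip_width: 0.0554
```

The force rises firmly against a hard stop (10 N, 0.4 mm of 0.9 mm moved), at the predicted home position. Backing off the coupon with the clip still held, then checking.

```bash
python3 -m inch '[[-0.3,[0,0.03,0],0],[-0.3,[0,0.04,0],0],[-0.3,[0,0.05,0],0],[-0.3,[0,0.05,0],0],[-0.3,[0,0.05,0],0],[-0.3,[0,0.05,0],0],[-0.3,[0,0,0],0],[-0.3,[0,0,0],0]]'
python3 - <<'E'
from rig import env, optics
from h import *
s=env.observe();print(s['position'],s['ft_force'])
im=optics.get_image("wrist")[:,:,::-1]
cv2.imwrite("pics/w8.png",cv2.resize(im[190:384,100:400],(800,517),interpolation=cv2.INTER_CUBIC))
E
```

```text
time_s: 13.32
position: [0.5637, -0.2052, 0.1897]
tool_rot: [[0.003, -0.99, -0.144], [-0.002, -0.144, 0.99], [-1.0, -0.003, -0.002]]
ft_force: [2.8, 0.4, 5.6]
grip_width: 0.0554
[ 0.5637456  -0.2051992   0.18972749] [2.77732916 0.37709582 5.55379582]
```

View pics/w8.png

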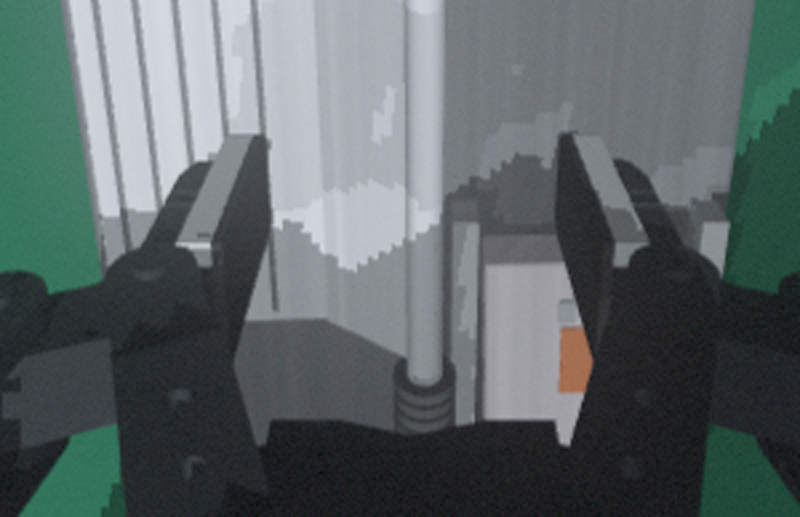

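The tip has come off the coupon (rear edge row 215→235) and the coupon stayed with the holder. Clip still held (5.6 N). Now rising straight up: slowly while the clip closes, then clear.

```bash
python3 -m inch '[[-0.3,[-0.05,0,0],0],[-0.3,[-0.08,0,0],0],[-0.3,[-0.08,0,0],0],[-0.3,[-0.08,0,0],0],[-0.3,[-0.1,0,0],0],[-0.3,[-0.15,0,0],0],[-0.3,[-0.2,0,0],0],[-0.3,[-0.3,0,0],0]]' && python3 -m inch '[[-0.3,[-0.5,0,0],0],[-0.3,[-0.6,0,0],0],[-0.3,[-0.6,0,0],0],[-0.3,[-0.6,0,0],0],[-0.3,[-0.6,0,0],0],[-0.3,[-0.5,0,0],0],[-0.3,[-0.3,0,0],0],[-0.3,[0,0,0],0]]'
python3 - <<'E'
from rig import env, optics
from h import *
import pickle
s=env.observe();P=optics.camera_params("wrist");print(s['position'],s['ft_force'])
im=optics.get_image("wrist")[:,:,::-1]
cv2.imwrite("pics/w9raw.png",im);cv2.imwrite("pics/w9.png",cv2.resize(im,(800,600),interpolation=cv2.INTER_CUBIC))
pickle.dump((s,P),open("w9.pkl","wb"))
E
```

```text
time_s: 14.03
position: [0.5629, -0.2048, 0.2203]
tool_rot: [[-0.001, -0.99, -0.143], [0.001, -0.143, 0.99], [-1.0, 0.001, 0.001]]
ft_force: [0.5, 0.3, -0.2]
grip_width: 0.0553
time_s: 14.7
position: [0.5631, -0.2048, 0.3336]
tool_rot: [[0.003, -0.99, -0.144], [-0.002, -0.144, 0.99], [-1.0, -0.003, -0.003]]
ft_force: [-0.4, -1.0, 0.2]
grip_width: 0.0554
[ 0.56306646 -0.20483193  0.33362458] [-0.42754524 -1.03590575  0.17062468]
```

View pics/w9.png

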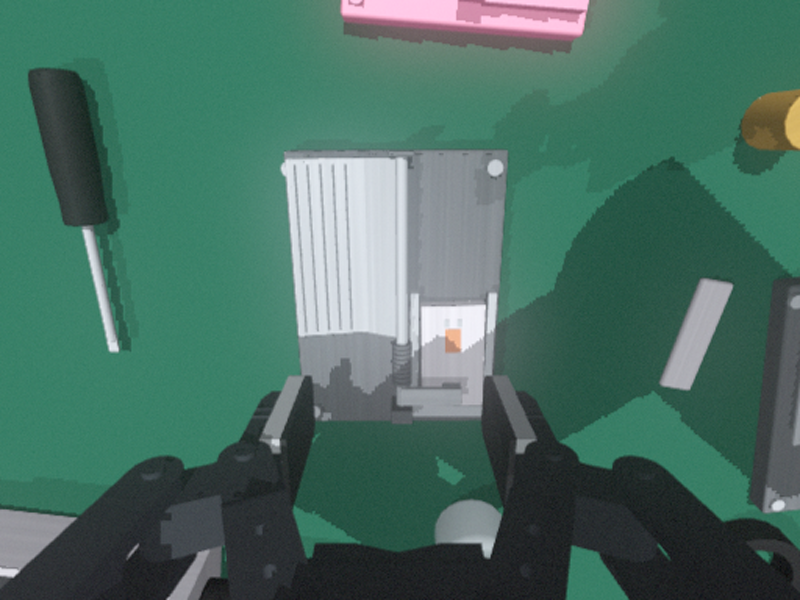

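The coupon is under the jaw against the stop (rear edge row ~305, jaw at (430,396)). Measuring it.

```bash
python3 - <<'E'
import cv2
im=cv2.imread("pics/w9raw.png")
cv2.imwrite("pics/w9c.png",cv2.resize(im[180:275,240:335],(570,570),interpolation=cv2.INTER_CUBIC))
cv2.imwrite("pics/w9d.png",cv2.resize(im[90:275,170:335],(528,592),interpolation=cv2.INTER_CUBIC))
E
```

```text
(no output)
```

View pics/w9c.png

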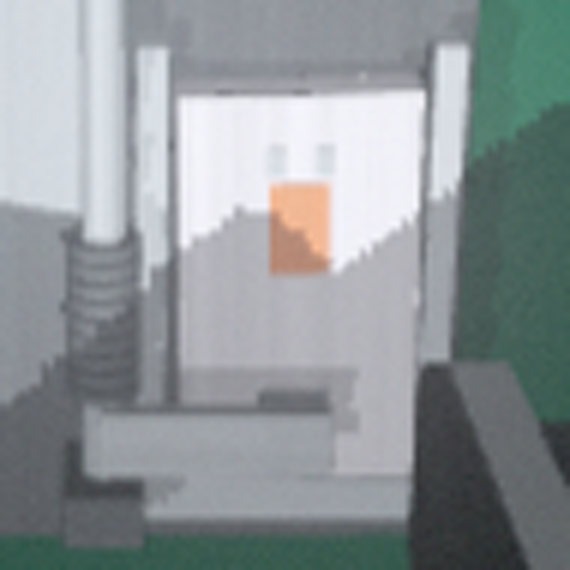

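View pics/w9d.png

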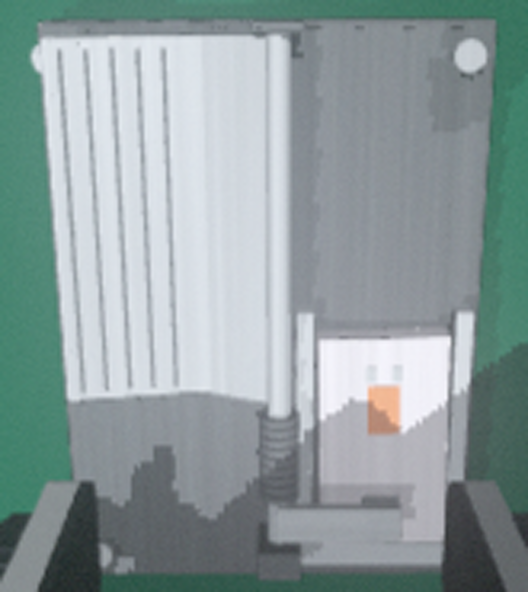

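```bash
python3 - <<'E'
import pickle
from h import *
s,P=pickle.load(open("w9.pkl","rb"))
c=lambda u,v:(240+u/6-.4,180+v/6-.4)
th=np.radians(8.25);R=np.array([[np.cos(th),-np.sin(th)],[np.sin(th),np.cos(th)]])
for q,z in [((176,93),.026),((426,90),.026),((414,474),.026),((150,45),.024),((450,45),.024)]:
    print(R.T@(onz(P,c(*q),z)[:2]-[.5789,-.2041])*1000)
from rig import optics,env
im=optics.get_image("top")[:,:,::-1]
cv2.imwrite("pics/t9.png",cv2.resize(im,(800,600),interpolation=cv2.INTER_CUBIC))
E
```

```text
[ 1.14202511 14.74562352]
[ 0.62657523 54.8550068 ]
[70.87591207 56.88177573]
[-6.31170468 10.5540061 ]
[-6.31603137 58.64279041]
```

View pics/t9.png

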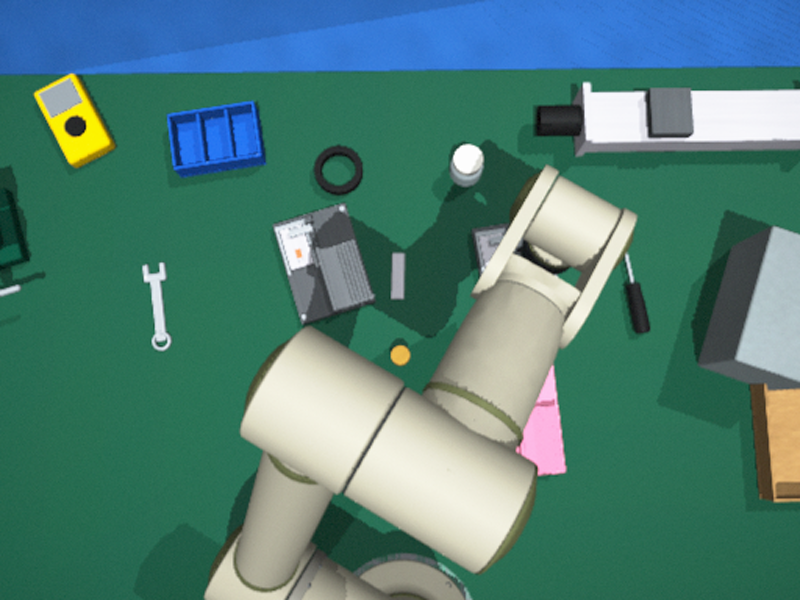

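Coupon rear edge at x≈+0.6 to +1.1 mm (home +2), y centre 34.8 mm, skew ~0.013 rad. It butts against the stop with the jaw on it. The bystanders in the top view are where they were. Handing in.

```bash
python3 -c "
from rig import env
print(env.observe()['time_s'],env.close_job())"
```

```text
the job is handed in; nothing more can be done
14.8 None
```

I loaded the coupon into the empty (right-hand) holder and handed the job in at 14.8 s of the 38 s allowed; no verdict is reported.

**What I did:** One fingertip pressed the thumb plate level and held it there with about 6 N. The other slid the coupon about 49 mm along the guides until it met the stop, where the force rose to 10 N. I then backed the tip about 6 mm off the coupon with the clip still down, rose slowly to let the clip close, and moved about 13 cm clear.

**Last checks:**
- **Coupon position:** its centre is at about x = 36, y = 34.8 mm in the holder's frame. Home is 37/35; the roughly 1 mm short is within the calibration error.
- **Squareness:** the skew is about 0.01 rad, with no visible gap at the stop.
- **Jaw:** it is seen lying on the coupon. I could not measure the clip angle or the jaw force directly.
- **Surroundings:** the loaded holder and the bystanders I could see in the pictures are where they were, and the force on the tool was near zero.
- **Odd reading:** while pressing the clip down, there was a brief 7.7 N sideways force. It went away once the slide began.

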